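# Find and release the stirrer key left latched down

## Task

The power to the four-place stirrer was cut with one of its four keys still latched down, and that place would start by itself when the power comes back. Feel the keys with light taps of the fingertips to find the one that is already down, then press that one right through and let go so that it springs up level with the others. Do not push any other key so far that it latches, and do not pick up or shift the bottles and the other things on and around the stirrer.

Things in the scene. Friction and masses are not known exactly. Their poses are not given: they have to be found in the camera images.
- stirrer: White four-place magnetic stirrer, fixed, 220 mm deep (x) by 240 mm wide (y); origin at the centre of its underside, -x is its front. The front 64 mm is a level key deck 36 mm high; behind it a platform 48 mm high with four dark round places. On the deck, at x = -80 mm, four identical square white keys in a row (y = 85, 43, 1, -41 mm) and a black speed knob, 12 mm high, not used (y = -93 mm).
- seat_a (a point): Fixed point at deck height (36 mm above the bench) on the upright axis of key a; it does not move with the key. The letters do not follow the order in the row, which changes from start to start.
- seat_b (a point): Fixed point at deck height (36 mm above the bench) on the upright axis of key b; it does not move with the key. The square cap is 18 mm wide. The top of a raised key stands 9 mm above this point, that of the latched key 6 mm, that of a key pressed right down 3.5 mm.
- seat_c (a point): Fixed point at deck height (36 mm above the bench) on the upright axis of key c; it does not move with the key. The small dots behind each key tell which place it serves, not its state.
- seat_d (a point): Fixed point at deck height (36 mm above the bench) on the upright axis of key d; it does not move with the key. Keys are 42 mm apart; a black frame 2 mm high surrounds each.
- key_a (a joint): Depth of key a in m, counted from where it stood at the start (so 0 at first for every key, latched or not), growing downward. All keys: a raised key gives like a spring: it starts to move at 1.5 N, is 1.2 mm down at 3 N, about 3 mm at 5 N, and latches only near its full travel of 5.5 mm (9 N).
- key_b (a joint): Depth of key b in m, counted from where it stood at the start (so 0 at first for every key, latched or not), growing downward. All keys: the latched one is firm up to about 5 N; pressed harder it goes 2.5 mm further down to its hard bottom (9 N).
- key_c (a joint): Depth of key c in m, counted from where it stood at the start (so 0 at first for every key, latched or not), growing downward. All keys: let go from its bottom, the latched key springs up to -0.003, level with the others; let go sooner, it stays latched.
- key_d (a joint): Depth of key d in m, counted from where it stood at the start (so 0 at first for every key, latched or not), growing downward. All keys: one that has been released only springs if it is pressed again.
- buffer_bottle: Clear bottle with blue cap, 72 mm wide, 150 mm high, loose, standing on one of the two rear stirring places (72 mm behind the stirrer's origin, 58 mm left or right); origin at the centre of its underside. Stays where it is.
- dye_bottle: Small amber bottle with black cap, 34 mm wide, 62 mm high, loose, standing on the other rear stirring place; origin at the centre of its underside. Stays where it is.
- water_bottle: White bottle, 48 mm wide, 105 mm high, loose, on the bench left of the stirrer; origin at the centre of its underside. Stays where it is.
- vial: White capped vial, 21 mm wide, 45 mm high, loose, on the bench left of the stirrer; origin at the centre of its underside. Stays where it is.
- marker_black: Marker pen, white with black cap, 136 mm long, 15 mm high, loose, lying on the bench right of the stirrer; origin under its middle. Stays where it is.
- forceps: Steel forceps, 130 mm long, 9 mm high, loose, lying on the bench left of the stirrer; origin under the middle. Stays where it is.

How it is judged:
At the end, for the whole second after the job is handed in: One key has risen more than 2 mm above where it stood at the start (the latched one, let up: 3 mm), and no key stands more than 1 mm below where it stood at the start, so that all four keys are up (value of joint any of key_a, key_b, key_c, key_d below -0.002 m and value of joint each of key_a, key_b, key_c, key_d below 0.001 m); the robot touches nothing.
It fails at once if a raised key is pushed more than 4.2 mm down, to where it latches (value of joint any of key_a, key_b, key_c, key_d above 0.0042 m).
It fails at once if a bottle, the vial, the pen or the forceps is lifted, knocked over or shifted by more than 15 mm (distance of any of buffer_bottle, dye_bottle, water_bottle, vial, marker_black, forceps from where it was at the start of the episode above 0.015 m).
It also fails if it takes over 48 s, if anything falls off the work surface, if the arm or the gripper's body presses on something with over 40 N, if the wrist force passes 120 N, or if a joint passes its speed limit or range.

## Robot

A 6-joint arm with a two-finger parallel gripper is mounted at the origin on a cart in front of the work surface, level with it; the furniture and walls round the work are solid. World frame = base frame: x ahead of the robot, y to its left, z up, the work surface at z = 0. Lengths are in m, angles in rad, forces in N, time in s.
With the tool pointing down it reaches from about 0.275 to 0.825 m from the base axis. Payload 4.9 kg.
Tool frame: the origin (TCP) lies midway between the tips of the shut fingers; the grasp point (between the pads) lies 19 mm behind it (bot.grip_depth is the distance from the TCP to the grasp point, in m); z points along the fingers, y is the line along which they close (so a half turn about z gives the same grasp; the last joint's range is limited). The gripper opens to 85 mm and grips with 20 to 120 N. Pads are 22 mm wide; open, the fingers measure 114 mm over their backs; the gripper's body (76 mm by 85 mm) begins 54 mm behind the grasp point. The pads swing forward as they close: fully open they stand 13 mm farther back than shut.
Start: joints at [-1.274, 0.326, -0.193, 1.052, 0, 1.437], TCP at [0.23, -0.5, 0.207] pointing down, gripper open.
Joint ranges: [-2.65, 2.65], [-0.97, 1.79], [-1.3, 1.35], [-1.93, 2.1], [-1.47, 1.37], [-3.14, 3.14]. Speed limits (rad/s): [2.57, 2.57, 3.14, 3.14, 3.14, 3.14].

## Interface

Orientations are given as a unit quaternion [w, x, y, z].
In Python, from cell import bot gives the robot as it stands. Calls block until the motion is done:
- bot.move_pose(position, orientation): joint-space move of the TCP to a pose.
- bot.move_linear(position, speed=0.15, rotation=None, until_force=None): straight line of the TCP; rotation=None keeps the orientation; speed is the mean speed in m/s. With until_force (N) it stops when the force on the tool has changed by that much, and returns True; else False.
- bot.goto_joints(angles): joint-space move.
- bot.set_gripper(opening, grasp_force=None): opening from 0.0 (shut) to 1.0 (fully open); grasp_force is the grip in N (None keeps the last); returns when the fingers have stopped.
- bot.wait(seconds).
- bot.solve_ik(position, orientation): joint angles nearest the present ones, or None.
- bot.camera(name): name is "side" or "top"; returns the picture (384x512x3 uint8, red, green, blue); there is no depth.
- bot.calibration(name): a dict with "mtx" (3x3 intrinsics, pixels), "extrinsics" (4x4, takes a point from world to camera coordinates). Camera axes: x right, y down, z forward; pixel columns grow to the right and rows downward; lengths in m; the calibration is good to about 2 mm. A picture is of the moment at which its call begins. calibration takes no time and is no camera call.
A pose or a line that the arm cannot do raises bot.PlanningError and nothing moves.
- bot.close_job(): hands the job in; it is judged then, once.
Trained networks look in the newest picture that a camera, given by its name, has taken for a name from the list of things; names that differ only in an ending like _2 or _b are one class to them, and where a whole thing is asked for, a point or a joint stands for the part that bears it (a point fixed in the world has none). Each returns a list of dicts, best first, with "confidence" (0 to 1); they miss things now and then, are a little off and sometimes report something else, mostly with a low value. They report only what shows in the picture. A call takes as long as a camera call.
- bot.search_frame(camera, thing): "bbox" ([left, top, width, height] in pixels, round what is visible of it).
Readings, each from a call of its own:
- bot.read_clock(): time.
- bot.read_joint_positions(): joint angles.
- bot.read_joint_vel(): joint speeds.
- bot.read_joint_efforts(): joint torques, N m.
- bot.read_position(): TCP position.
- bot.read_tool_rot(): TCP orientation.
- bot.read_ft_force(): force on the tool from outside, world axes, zero at the start.
- bot.read_moment(): the same for the moment, N m.
- bot.read_gripper_width(): opening from 0.0 (shut) to 1.0 (fully open).
- bot.read_finger_force(): force on a finger pad.
Only numpy, scipy, OpenCV 4.12 (cv2) and the standard library are available. Lean on these libraries where they do the work, as an engineer would, in place of code of your own. Each camera call takes 0.05 s, during which the arm holds its last target. There are 200 camera calls.

## Working session

There is one attempt and no reset: what is moved stays moved. The work goes in short steps, each a Python script; the robot and the scene stay as the last script left them, time stands still between calls to the robot, and variables do not carry over. Pictures are saved under pics/ and viewed, at most 10 in all, crops included, and the job is handed in when it is done.

```bash
mkdir -p pics; python3 - <<'E'
from cell import bot
import cv2
for n in ("top","side"):
    im=bot.camera(n); cv2.imwrite(f"pics/{n}0.png",im[...,::-1]); c=bot.calibration(n)
    print(n,c["mtx"].round(1).tolist(),c["extrinsics"].round(4).tolist())
    for t in ("stirrer","key_a","buffer_bottle","dye_bottle"):
        print(t,[(d["bbox"],round(d["confidence"],2)) for d in bot.search_frame(n,t)[:6]])
print(bot.read_clock(),bot.read_tool_rot(),bot.read_ft_force())
E
```

```text
top [[358.8, 0.0, 252.3], [0.0, 358.8, 198.7], [0.0, 0.0, 1.0]] [[-0.0037, -0.9999, 0.0149, 0.0419], [-0.9814, 0.0008, -0.192, 0.5342], [0.192, -0.0153, -0.9813, 1.1068], [0.0, 0.0, 0.0, 1.0]]
stirrer [([210.1, 150.8, 85.0, 78.3], 0.81)]
key_a []
buffer_bottle [([265.2, 153.3, 24.3, 28.9], 0.92)]
dye_bottle [([240.6, 159.2, 8.6, 9.5], 0.63)]
side [[442.8, 0.0, 255.2], [0.0, 442.8, 193.9], [0.0, 0.0, 1.0]] [[-0.9305, -0.3662, -0.0017, 0.5226], [-0.1876, 0.4806, -0.8567, 0.1229], [0.3145, -0.7968, -0.5159, 1.2297], [0.0, 0.0, 0.0, 1.0]]
stirrer [([202.4, 173.8, 99.4, 59.0], 0.66)]
key_a []
buffer_bottle [([233.7, 132.8, 20.6, 51.2], 0.81)]
dye_bottle []
0.5 [-5.11805989e-05  9.76891765e-01  2.13734596e-01 -1.17316944e-05] [-0.82649077 -0.28150109 -0.54177513]
```

View pics/top0.png

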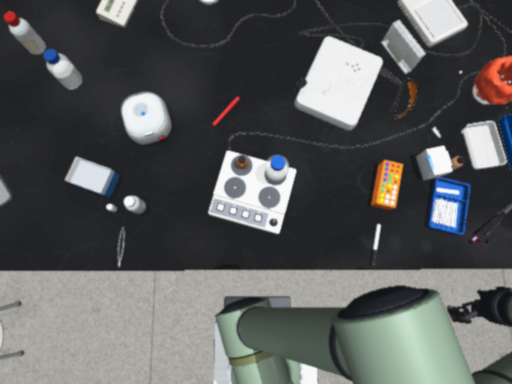

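View pics/side0.png

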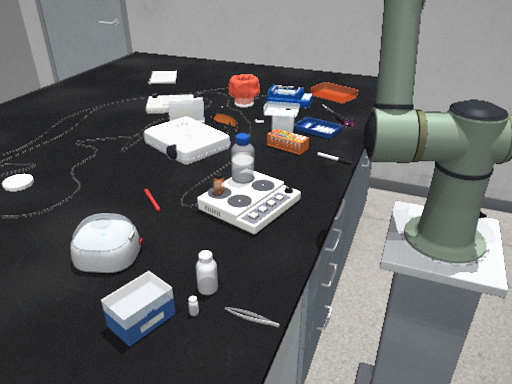

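The top view shows the stirrer at about cols 209-296, rows 151-233, slightly turned. Four keys run from (222,206) to (259,217), with the knob near (274,223). I'll enlarge both views to get the keys accurately.

```bash
python3 - <<'E'
import cv2,numpy as np
a=cv2.imread("pics/top0.png")[145:240,200:305]; b=cv2.imread("pics/side0.png")[165:235,195:305]
a=cv2.resize(a,None,fx=6,fy=6,interpolation=cv2.INTER_CUBIC);b=cv2.resize(b,None,fx=7,fy=7,interpolation=cv2.INTER_CUBIC)
cv2.imwrite("pics/ta.png",a);cv2.imwrite("pics/sb.png",b)
E
```

```text
(no output)
```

View pics/ta.png

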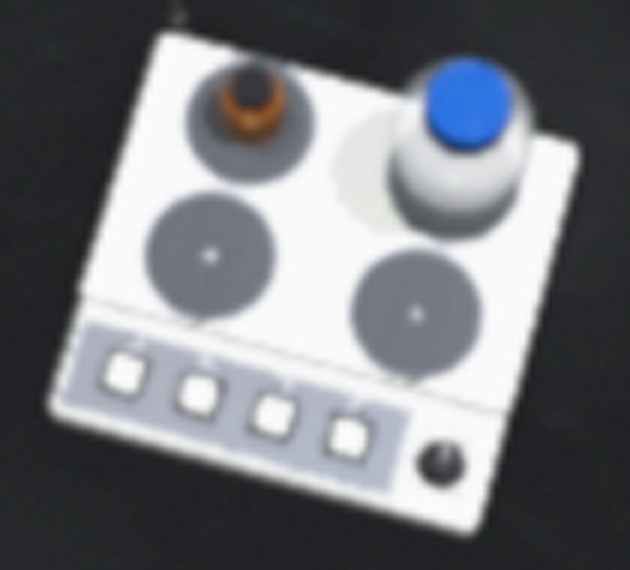

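View pics/sb.png

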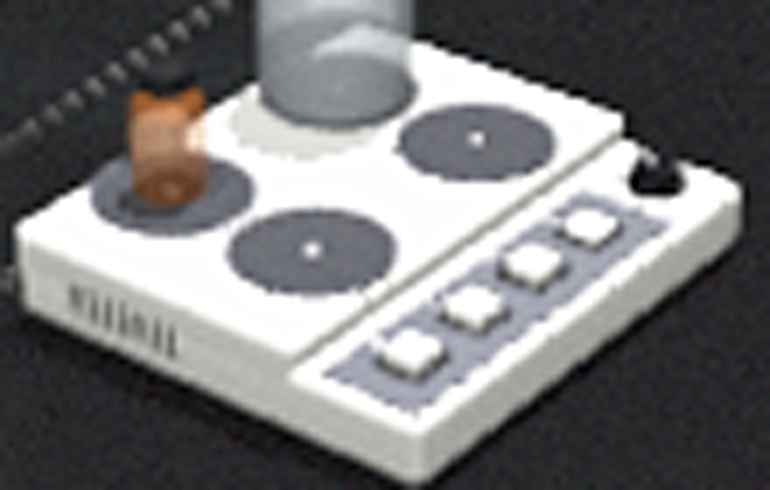

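```bash
python3 - <<'E'
from cell import bot
import numpy as np, json
from scipy.optimize import least_squares
T=np.array([(124,374),(198,395),(273,416),(349,438)])/6+[200,145]-.42
S=np.array([(412,350),(473,304),(533,264),(592,226)])/7+[195,165]-.43
Y=[.085,.043,.001,-.041]
C={n:bot.calibration(n) for n in("top","side")}
def keys(p):
    c,s=np.cos(p[2]),np.sin(p[2]); return np.array([[p[0]-.08*c-y*s,p[1]-.08*s+y*c,.0445] for y in Y])
def proj(n,P):
    E=C[n]["extrinsics"]; q=(P@E[:3,:3].T+E[:3,3])@C[n]["mtx"].T; return q[:,:2]/q[:,2:]
f=lambda p,ns=("top","side"):np.concatenate([(proj(n,keys(p))-dict(top=T,side=S)[n]).ravel() for n in ns])
for ns in(("top",),("side",),("top","side")):
    r=least_squares(f,[.4,0,-.2],args=(ns,)); print(ns,r.x.round(4),np.abs(r.fun).max().round(2))
K=keys(r.x); print(K.round(4).tolist()); psi=r.x[2]
q=[0,np.cos(psi/2),np.sin(psi/2),0]
json.dump(dict(K=K.tolist(),q=q),open("k.json","w"))
bot.move_pose([K[3][0],K[3][1],.2],q)
bot.set_gripper(0.0)
bot.move_linear([K[3][0],K[3][1],.075])
import cv2
im=bot.camera("side");cv2.imwrite("pics/s2.png",cv2.resize(im[110:240,170:330,::-1],None,fx=4.5,fy=4.5,interpolation=cv2.INTER_CUBIC))
print(bot.read_clock(),bot.read_position(),bot.read_ft_force(),proj("side",K[3:]))
E
```

```text
('top',) [ 0.5622  0.0406 -0.281 ] 0.09
('side',) [ 0.5626  0.0408 -0.2923] 0.45
('top', 'side') [ 0.5625  0.0406 -0.2867] 0.56
[[0.5098, 0.1447, 0.0445], [0.498, 0.1044, 0.0445], [0.4861, 0.0642, 0.0445], [0.4742, 0.0239, 0.0445]]
5.95 [0.47506096 0.02380483 0.07584899] [ 0.49865053 -0.37524469 -0.19206885] [[279.2328317  196.29140881]]
```

View pics/s2.png

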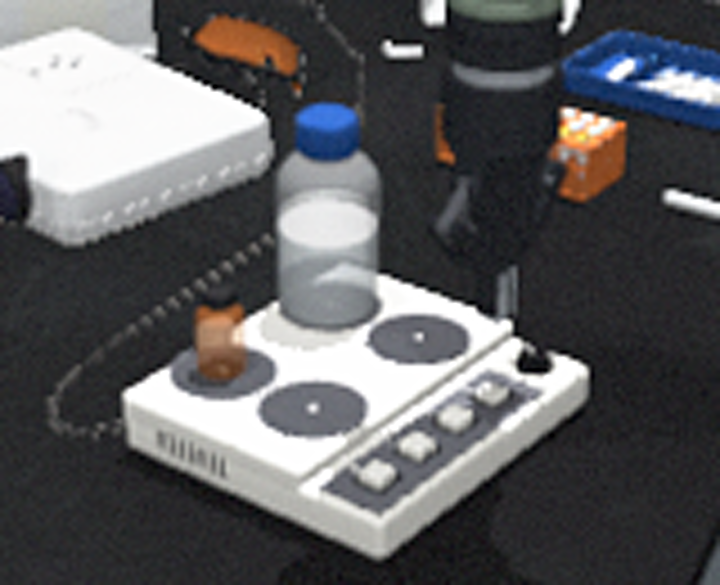

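The keys are visible at crop (491,392) and the other three to its left. The fingertip seems to end near (507,320), but its pale pads may blend into the white stirrer. I'll zoom in with the projected TCP marked.

```bash
python3 - <<'E'
from cell import bot
import cv2,numpy as np
p=bot.read_position(); print(p,bot.read_gripper_width()); out=[]
for n,h in(("top",20),("side",20)):
    im=bot.camera(n); c=bot.calibration(n); E=c["extrinsics"]
    q=c["mtx"]@(E[:3,:3]@p+E[:3,3]); u,v=q[:2]/q[2]; print(n,u,v)
    u0,v0=int(u)-25,int(v)-30
    z=cv2.resize(im[v0:v0+60,u0:u0+50,::-1],None,fx=8,fy=8,interpolation=cv2.INTER_NEAREST)
    cv2.circle(z,(int((u-u0+.5)*8),int((v-v0+.5)*8)),4,(0,0,255),1); out.append(z)
cv2.imwrite("pics/z3.png",np.hstack(out))
E
```

```text
[0.47506096 0.02380483 0.07584899] 0.0005867426365565182
top 257.8648768757328 215.78840980916326
side 279.24861492502276 187.25508099246815
```

View pics/z3.png

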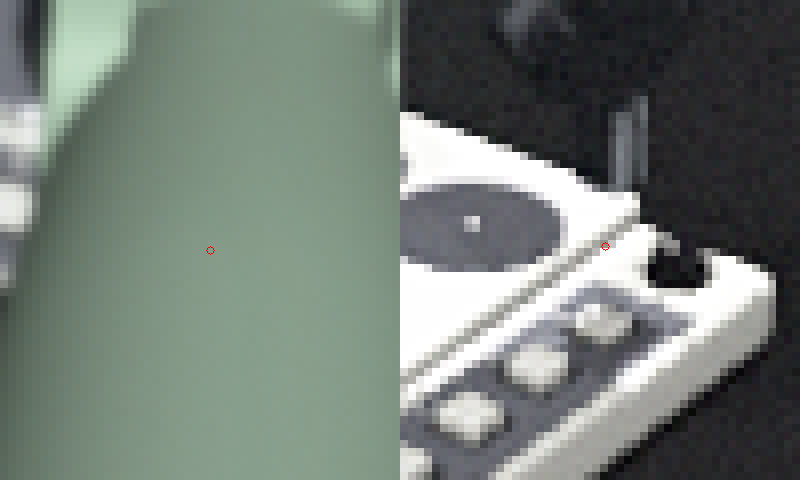

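The marked TCP (605,246 in the zoom) is 7 px below where the grey finger seems to end. That end lies right on the stirrer's white edge, so I'll check by differencing against the first picture.

```bash
python3 - <<'E'
from cell import bot
import cv2,numpy as np
a=cv2.imread("pics/side0.png").astype(int); b=bot.camera("side")[...,::-1].astype(int)
d=(b-a).mean(2)[172:204,270:296].round().astype(int)
print("cols 270-295"); 
for i,r in enumerate(d): print(172+i," ".join("%4d"%x for x in r))
E
```

```text
cols 270-295
172   -1   -5    8   -1    2  -11   -7   -5   -6   -2   17   74   68   17   56   -9    0    0    1    2   -4   -4   -3   -3    1    0
173   -1   -4   -5    3   -1   -2   -3  -14    0  -11   18   69   58   27   46   -2    5   -7   -8    2    4    2    3    2   -9    1
174   -6    2   -3    0   -1   -1   -4   -4  -18  -16   22   69   69   31   46   -6   -4   -2   -6    3   -3    2    1    0   -8   -2
175    1    0    5   -2   -8   -5   -4  -13  -10  -11   25   80   68   37   44   -7   -6    4    5   -7   -3    2   -4    4    7    3
176   -3    0   -3    7   -1   -1   -4  -12  -10  -10   38   85   64   39   44   -2    3    2  -11   -1   -3    5    2   -3    2   -5
177    0    0   -1    1   -2    3  -11   -4  -12  -12   31   90   69   38   47   -6    3    5    2   -1    8    3    0    3    3    6
178    0    0    0    0    0   -5  -37    3    8  -11   36   96   63   32   53  -11   -6    3    0   -1  -12    0   -4    1   -2   -5
179    0    0    0    0    0    0  -89 -194 -162  -34   45   92   69   11   24   -4    7    3   -4    1   -1   -2   -1    1    1    2
180   -1    0  
[... 2500 characters left out ...]
   -3   -1  -12   -9   -3   -3
199  -26  -15    0    1  -11  -56  -35    1  -19  -44  -34   -3  -60  -79  -95  -73  -36  -18   -4   -9  -13  -10   -6   -1   -1   -1
200  -49  -49  -61  -61  -49  -86  -83  -71  -54  -35  -34  -78  -83  -93  -70  -15    0    0    0   -8  -13   -6   -3   -3   -2    0
201  -30  -33  -41  -44  -53  -90  -88  -93  -86  -82  -83  -98  -69  -36  -18    3    0    0   -4   -2   -2   -2    0    1   -4   -2
202  -28  -29  -26  -26  -43  -68  -77  -89  -87  -93  -96  -64  -16   -1    0    0   -1   -3   -2   -4    0   -3    0   -4    1    0
203  -32  -24  -43  -43    3  -34  -55  -83  -89  -89  -75  -22    5    0    0   -3    1   -1    1   -6   -1   -3   -2    1   -3    4
```

The visible finger ends near (280,181), about 6 px above the projected TCP, so I won't trust absolute heights. A light tap, with a photo at contact, will settle it.

```bash
python3 - <<'E'
from cell import bot
import cv2,numpy as np,json
k=json.load(open("k.json"))["K"][3]
bot.move_linear([k[0],k[1],.055],speed=.08)
print(bot.read_position(),bot.read_ft_force())
h=bot.move_linear([k[0],k[1],.0415],speed=.015,until_force=2.0)
print(h,bot.read_position(),bot.read_ft_force(),bot.read_clock())
im=bot.camera("side")
cv2.imwrite("pics/s4.png",cv2.resize(im[155:225,235:315,::-1],None,fx=8,fy=8,interpolation=cv2.INTER_NEAREST))
E
```

```text
[0.47381501 0.02391975 0.05479694] [ 0.6973902  -0.80490794  0.01774406]
False [0.47432406 0.02386125 0.04157773] [-0.83486785  0.01109531 -0.06878745] 7.55
```

View pics/s4.png

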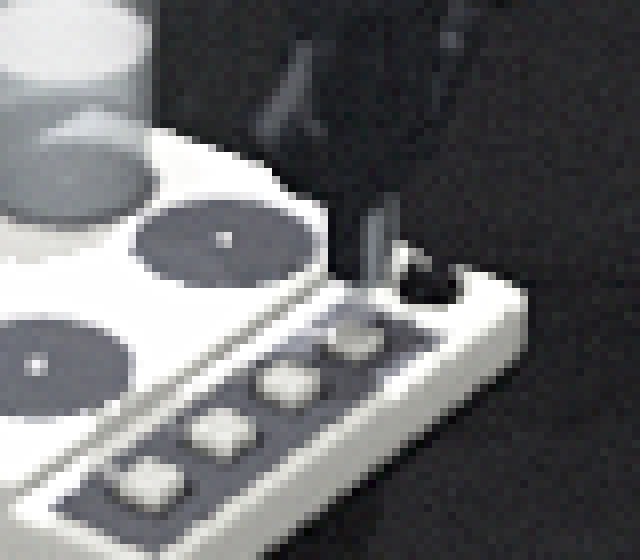

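The tip now shows clearly at crop (360,285), and key 4 is at (357,337), still untouched with a gap of about 20 mm. So the real fingertip sits about 20 mm higher than the reported TCP. I'll keep descending slowly under force guard.

```bash
python3 - <<'E'
from cell import bot
import cv2,numpy as np,json
k=json.load(open("k.json"))["K"][3]
h=bot.move_linear([k[0],k[1],.019],speed=.012,until_force=2.2)
print(h,bot.read_position(),bot.read_ft_force(),bot.read_moment(),bot.read_clock())
im=bot.camera("side")
cv2.imwrite("pics/s5.png",cv2.resize(im[155:225,235:315,::-1],None,fx=8,fy=8,interpolation=cv2.INTER_NEAREST))
E
```

```text
False [0.47427384 0.02387634 0.01903852] [ 0.88075158 -0.67132239 -0.43682705] [-0.02953812 -0.01314375 -0.00455538] 9.625
```

View pics/s5.png

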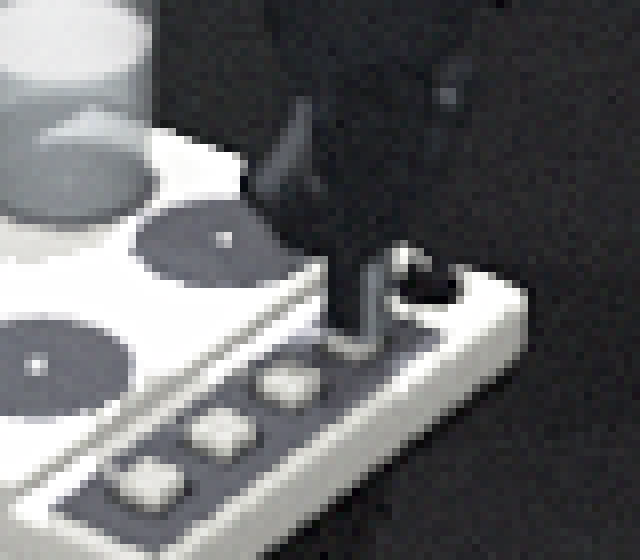

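The tip is now just above key 4 and still unloaded. Continuing, then tapping the others from this level.

```bash
python3 - <<'E'
from cell import bot
import numpy as np,json
k=json.load(open("k.json"))["K"][3]
h=bot.move_linear([k[0],k[1],.011],speed=.008,until_force=2.2)
print(h,bot.read_position(),[bot.read_ft_force()[2].round(2) for _ in range(3)],bot.read_clock())
E
```

```text
True [0.47429712 0.02386428 0.01733809] [np.float64(4.88), np.float64(4.88), np.float64(4.88)] 10.1083
```

```bash
python3 - <<'E'
from cell import bot
import numpy as np,json
K=json.load(open("k.json"))["K"]
bot.wait(.2); print(bot.read_position()[2],bot.read_ft_force()[2])
bot.move_linear([*K[3][:2],.027],speed=.05)
for i in (2,1,0):
    k=K[i]
    bot.move_linear([k[0],k[1],.027],speed=.08); bot.wait(.2); f0=bot.read_ft_force()[2]
    h=bot.move_linear([k[0],k[1],.0175],speed=.008,until_force=2.0)
    z,f=bot.read_position()[2],bot.read_ft_force()[2]; bot.wait(.2)
    print(i,h,z,f,"settled",bot.read_position()[2],bot.read_ft_force()[2],f0,bot.read_clock())
    bot.move_linear([k[0],k[1],.027],speed=.05)
E
```

```text
0.017320404292404466 4.509994328692847
2 True 0.01930448754804711 3.0049996718892706 settled 0.019291007916558862 2.846949769756481 0.6166014423974933 12.6167
1 True 0.01927298036087447 2.624088551819279 settled 0.0192674360446608 2.4667040365790767 0.3408663223259616 14.8833
0 True 0.019312638752403265 3.0403398968895727 settled 0.019272409861776946 2.9649533369702366 -0.6178064720992512 17.15
```

Keys 1–3 all give softly at z≈0.0193. Key 4 (the one next to the knob) is firm 2 mm lower, so it's the latched one. Pressing it through.

```bash
python3 - <<'E'
from cell import bot
import json
k=json.load(open("k.json"))["K"][3]
bot.move_linear([k[0],k[1],.027],speed=.15)
h=bot.move_linear([k[0],k[1],.011],speed=.01,until_force=15)
print(h,bot.read_position()[2],bot.read_ft_force()[2]); bot.wait(.2)
bot.move_linear([k[0],k[1],.027],speed=.05); bot.wait(.3)
h=bot.move_linear([k[0],k[1],.0175],speed=.008,until_force=2.0)
print("check",h,bot.read_position()[2],bot.read_ft_force()[2])
bot.move_linear([k[0],k[1],.09],speed=.1); print(bot.read_clock())
E
```

```text
True 0.014981606568990315 8.575585960540234
check True 0.019624989364750905 2.0832930878854965
22.2417
```

The key reached its bottom at 0.0150, sprang up, and a light check tap now finds it level with the others at 0.0196. Handing in.

```bash
python3 -c "
from cell import bot
print(bot.read_ft_force()); print(bot.close_job())"
```

```text
[ 0.38508035 -0.90559259 -0.54997331]
the job is handed in; nothing more can be done
None
```

The latched key was the one next to the speed knob; I pressed it through, a check tap found it level with the other three, and the job is handed in (hand-in returned no verdict).

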